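# Set and lock the run-out gauge on a cut-off wheel

### The arm

A 6-joint arm with a two-finger parallel gripper is mounted at the origin on the work surface. World frame = base frame: x ahead of the robot, y to its left, z up, the work surface at z = 0. Lengths are in m, angles in rad, forces in N, time in s.
With the tool pointing down it reaches from about 0.3 to 0.875 m from the base axis. Payload 6.4 kg.
Tool frame: the origin (TCP) lies midway between the tips of the shut fingers; the grasp point (between the pads) lies 19 mm behind it; z points along the fingers, y is the line along which they close (so a half turn about z gives the same grasp; the last joint's range is limited). The gripper opens to 85 mm and grips with 20 to 120 N. Pads are 22 mm wide; open, the fingers measure 114 mm over their backs; the gripper's body (76 mm by 85 mm) begins 54 mm behind the grasp point. The pads swing forward as they close: fully open they stand 13 mm farther back than shut.
Start: joints at [-1.361, 0.181, 1.607, -0, 1.354, -0.206], TCP at [0.232, -0.526, 0.231] pointing down, gripper open.
Joint ranges: [-2.99, 2.99], [-0.89, 2.07], [0.3, 2.58], [-1.14, 4.28], [0, 2.63], [-3.12, 3.12]. Speed limits (rad/s): [2.57, 2.57, 3.01, 3.14, 3.14, 3.14].

### API

Orientations are given as a unit quaternion [w, x, y, z].
In Python, from bench import ctrl gives the robot as it stands.
- The arm moves only by the tool drive_tool, never from a script. Its argument "plan" is a list that holds one entry, the list of rows, each a list of 4 numbers: the shift along the tool's x, y, z scaled (see below), then the turn about the tool's z scaled (see below). In form: [[[x, y, z, roll], ...]]. A call has 1 to 12 rows; each row is the pose to reach, as a shift and turn from the pose commanded when the call began, along the tool's axes at that moment, turning the shorter way round; what a row does not reach only later rows make up. The controller multiplies each number of a shift by 400 mm and each number of a turn by 180 degrees. A row lasts 1/12 s, in which the tool goes at most 41.7 mm and 7.16 degrees, less where a joint would pass 70% of its speed; a pose out of reach is approached as far as the arm can. A call with a number of a shift or a turn outside -1 to 1 is refused whole. A call with a gripper value outside its range is refused whole. "jaw" is the closure, from 0 (fully open) to 1 (shut), set as the call begins (left out, the last holds). The fingers move at their own pace and stop on an object; the grip force is fixed at half the most. Time passes only in rows, so rows that repeat a pose let the fingers close. It gives the time, the measured TCP pose, the force, the opening and the grip force at its end, in the units of the state.
- ctrl.get_obs(): the state, without advancing time (a new reading comes with each control period).
- ctrl.camera(name): name is "scene" or "top" or "wrist"; returns (picture, depth): 400x640x3 uint8, red, green, blue; 400x640 float32, m along the optical axis (not along the pixel's ray), 0 where there is no reading.
- ctrl.camera_info(name): a dict with "camera_matrix" (3x3 intrinsics, pixels), "R" (3x3) and "t" (3): a world point X has camera coordinates R X + t; the wrist camera has in their place "T_tool_cam" (4x4, takes a point from camera to tool coordinates, whose origin is the TCP and whose axes are the flange's). Camera axes: x right, y down, z forward; pixel columns grow to the right and rows downward; lengths in m; the calibration is good to about 2 mm. The wrist camera is an equidistant fisheye: a pixel r from the principal point sees the ray r / f radians off the axis. A picture is of the moment at which its call begins: read the wrist's pose just before it. camera_info takes no time and is no camera call.
- ctrl.hand_in(): hands the job in; it is judged then, once.
The state is a dict: "time_s": time; "q": joint angles; "dq": joint speeds; "joint_efforts": joint torques, N m; "eef_pos": TCP position; "eef_rot": TCP orientation; "wrist_force": force on the tool from outside, world axes, zero at the start; "torque": the same for the moment, N m; "opening": opening from 0.0 (shut) to 1.0 (fully open); "grasp_force": force on a finger pad.
Only numpy, scipy, OpenCV 4.12 (cv2) and the standard library are available. Lean on these libraries where they do the work, as an engineer would, in place of code of your own. Each camera call takes 0.05 s, during which the arm holds its last target. There are 200 camera calls.

### The job

The run-out gauge has a cut-off wheel mounted on its arbor and its dial carriage drawn back. Slide the carriage along its rail until the dial's plunger is pressed about 2 mm in by the wheel's rim, without ever driving the plunger to its end, then lock the carriage by turning its torque-limiting knob clockwise until its clutch clicks, and stop at that first click: a second click spoils the setting. Let go, with the plunger still pressed as you set it; do not touch the mounted wheel or disturb the loose things lying about.

Things in the scene. Friction and masses are not known exactly. Their poses are not given: they have to be found in the camera images.
- gauge: Run-out gauge, fixed to the table: grey base plate 116 x 400 x 20 mm with a steel rail, on it a carriage with dial and black knob, and at the far end an arbor with the mounted wheel. Origin on the table, mid-width of the plate, 69 mm from its knob end. z up; y runs along the rail from the knob towards the wheel.
- carriage: Aluminium saddle (52 x 80 mm, top 59 mm above the table) with an arm that carries the dial, which lies face up: 56 mm across, top 72 mm up, beginning 67 mm from the knob's axis. Slides along the gauge's y, 56 mm at most between hard stops, against 5 N of friction; stays where left; locked, it resists about 20 N. Origin at table height under the knob's axis. Axes as the gauge.
- knob_grip (a point): Torque-limiting knob, also the handle to slide the carriage by: black fluted upright cylinder, 40 mm across, 29 mm high, on the saddle (not the 29 mm wide steel nut over the wheel). Point on its axis, 9 mm under its top, 83.5 mm above the table, 24.5 mm above the saddle. Clockwise from above tightens. A grasp off its axis drags the carriage as it turns.
- knob: Its turning: clockwise it drives the clamp screw, under 0.1 N m, over an unknown 1.0 to 2.6 rad (carriage gripped over the last 1 rad), then the screw stops dead. Within 0.15 rad more the torque climbs to 0.35 N m, is back at zero at 0.26 rad and then pulls the knob on into the next notch, 0.52 rad on: the click. Let go before 0.26 rad and it springs back. Needs a 25 N grip. Origin on its axis.
- knob_mark (a point): White index mark on the knob's top face, 16 mm from its axis; turns with the knob.
- screw_top (a point): Centre of the steel clamp screw's end, 11 mm across, in the middle of the knob's top, with a dark slot from its centre outwards. z is up, x points along the slot. Before any click the white mark lies 16 mm out along this x; each click moves it 0.52 rad clockwise about the screw, towards -y.
- plunger (a joint): Dial reading: how far the plunger is pressed in, m: 0 out, 0.006 at its inner end. Spring 1 N at the start of travel, plus 1 N per mm. The dial's dark needle turns clockwise one full turn per 6 mm.
- plunger_tip (a point): Foremost point of the dial's plunger (4 mm rod with a 7 mm ball), 60 mm above the table, pointing along the rail at the wheel's axis; 160 mm from the knob's axis while not pressed.
- test_wheel: Green resin cut-off wheel 105 mm across and 3 mm thick, mid-plane 60 mm above the table, clamped by a 29 mm wide steel nut (top 80.5 mm above the table) on the gauge's arbor, on which it can turn. Origin on its axis, at table height, 257 mm along the gauge's y from the gauge's origin.
- loose_wheel: Bystander: unmounted green wheel, 105 mm across, 3 mm thick, lying flat behind the gauge. Origin: centre of its underside.
- spare_nut: Bystander: knurled dark steel nut, 29 mm across, 13 mm high, standing on the table on the robot's side of the gauge. Origin: centre of its underside.
- pin_spanner: Bystander: flat steel spanner 120 x 18 x 4 mm lying on the gauge's base plate beside the rail. Origin: centre of its underside.

How it is judged:
By the outcome, as a careful person would: the job done as asked, in the order asked, and still so for the second after the job is handed in, with the robot touching nothing.
It also fails if it takes over 58 s, if anything falls off the work surface, if the arm or the gripper's body presses on something with over 40 N, if the wrist force passes 120 N, or if a joint passes its speed limit or range.

## Working session

There is one attempt and no reset: what is moved stays moved. The work goes in short steps, Python scripts to look and compute and a tool call to move; the robot and the scene stay as the last step left them, time stands still between calls to the robot, and variables do not carry over. Pictures are saved under pics/ and viewed, at most 10 in all, crops included, and the job is handed in when it is done.

Besides the shell and the picture viewer there is one more tool, called after "Emit:" as a command line: name --argument value ..., lists and objects as JSON in quotes. drive_tool: Moves the arm, as the interface text tells. Its arguments: {"type":"object","properties":{"plan":{"type":"array"},"jaw":{"type":"number"}},"required":["plan"]}

```bash
mkdir -p pics; ls; python3 - <<'E'
from bench import ctrl
import cv2,numpy as np
o=ctrl.get_obs();print({k:np.round(v,4).tolist() for k,v in o.items()})
for n in("scene","top"):
    p,d=ctrl.camera(n);cv2.imwrite(f"pics/{n}0.png",p[...,::-1]);np.savez(f"{n}0.npz",p=p,d=d)
    i=ctrl.camera_info(n);print(n,{k:np.round(v,4).tolist() for k,v in i.items()})
print(ctrl.camera_info("wrist"))
E
```

```text
pics
{'time_s': 0.0, 'q': [-1.3613, 0.1815, 1.608, -0.0, 1.3538, -0.2063], 'dq': [0.0002, 0.0007, 0.0013, -0.0002, -0.0001, 0.0021], 'joint_efforts': [0.0014, -44.4877, -35.1332, -0.0002, 0.0091, 0.0], 'eef_pos': [0.2322, -0.5255, 0.2304], 'eef_rot': [-0.0009, 0.9785, 0.2064, -0.0], 'wrist_force': [0.1911, 0.177, 0.123], 'torque': [-0.0195, 0.0171, -0.0391], 'grasp_force': 0.0, 'opening': 0.9924}
scene {'camera_matrix': [[405.9372, 0.0, 318.3423], [0.0, 405.9372, 195.5147], [0.0, 0.0, 1.0]], 'R': [[-0.6285, 0.7775, -0.0211], [0.5174, 0.3977, -0.7578], [-0.5808, -0.4872, -0.6522]], 't': [0.3851, -0.2165, 1.0242]}
top {'camera_matrix': [[504.1382, 0.0, 317.4099], [0.0, 504.1382, 200.9907], [0.0, 0.0, 1.0]], 'R': [[0.0199, -0.9992, 0.0359], [-0.9889, -0.0249, -0.1462], [0.147, -0.0326, -0.9886]], 't': [-0.0517, 0.5329, 0.8463]}
{'camera_matrix': array([[309.70691629,   0.        , 319.98506414],
       [  0.        , 309.70691629, 199.9675441 ],
       [  0.        ,   0.        ,   1.        ]]), 'T_tool_cam': array([[ 9.52514678e-05, -9.49982258e-01, -3.12303858e-01,
         8.09122087e-02],
       [ 9.99998395e-01, -4.68250119e-04,  1.72934342e-03,
         7.15218792e-04],
       [-1.78908188e-03, -3.12303522e-01,  9.49980689e-01,
        -1.41328163e-01],
       [ 0.00000000e+00,  0.00000000e+00,  0.00000000e+00,
         1.00000000e+00]])}
```

View pics/top0.png

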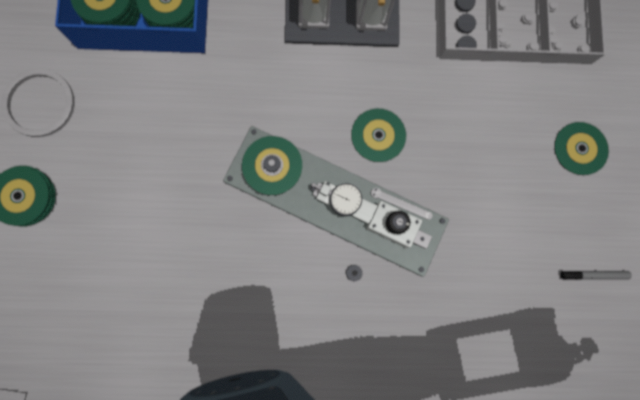

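View pics/scene0.png

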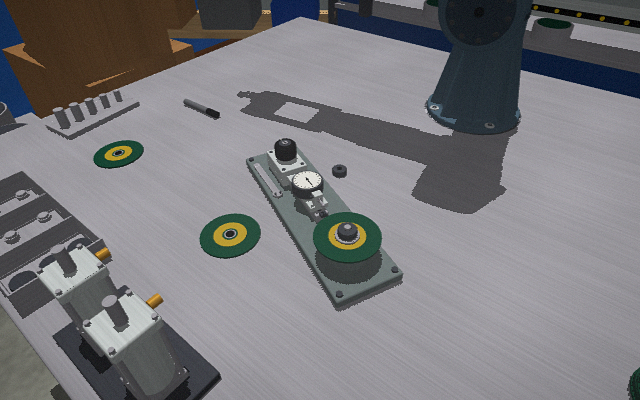

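The top view shows the knob at about (397,222), the dial at (346,199) and the mounted wheel at (272,165). In the scene view the knob top is at (285,143), the dial at (306,183) and the nut at (347,230).

```bash
cat > h.py <<'E'
import numpy as np,cv2
from bench import ctrl
from scipy.spatial.transform import Rotation as Rn
def ray(n,uv,obs=None):
    i=ctrl.camera_info(n);K=i["camera_matrix"]
    x=(uv[0]-K[0,2])/K[0,0];y=(uv[1]-K[1,2])/K[1,1]
    if n!="wrist":
        R=np.array(i["R"]);d=R.T@[x,y,1];return -R.T@np.array(i["t"]),d/np.linalg.norm(d)
    T=i["T_tool_cam"];r=np.hypot(x,y);d=np.array([np.sin(r)*x/max(r,1e-9),np.sin(r)*y/max(r,1e-9),np.cos(r)])
    w,*v=obs["eef_rot"];R=Rn.from_quat([*v,w]).as_matrix()
    return R@T[:3,3]+obs["eef_pos"],R@T[:3,:3]@d
def plane(c,d,z): return c+d*(z-c[2])/d[2]
def tri(rs):
    A=sum(np.eye(3)-np.outer(d,d) for c,d in rs);b=sum((np.eye(3)-np.outer(d,d))@c for c,d in rs)
    X=np.linalg.solve(A,b);return X,[np.linalg.norm(np.cross(X-c,d)) for c,d in rs]
def blob(m,near):
    n,l,s,c=cv2.connectedComponentsWithStats(m.astype(np.uint8))
    k=1+np.argmin([np.hypot(*(c[j]-near))+1e3*(s[j,4]<15) for j in range(1,n)]);return c[k],s[k],l==k
E
python3 - <<'E'
from h import *
P={n:np.load(n+"0.npz")["p"].astype(int) for n in("top","scene")}
D={n:np.load(n+"0.npz")["d"] for n in("top","scene")}
def m(n,f): return f(P[n][...,0],P[n][...,1],P[n][...,2])
dark=lambda r,g,b:(r+g+b<150)
white=lambda r,g,b:(np.minimum(np.minimum(r,g),b)>190)
yel=lambda r,g,b:(r-b>50)
for nm,f,pt,ps,z in(("knob",dark,(397,222),(285,148),.085),("dial",white,(346,199),(306,183),.072),("wheel",yel,(272,165),(347,233),.0615)):
    r=[]
    for n,p in(("top",pt),("scene",ps)):
        c,s,mk=blob(m(n,f),p)
        e=cv2.fitEllipse(max(cv2.findContours(mk.astype(np.uint8),0,2)[0],key=len)) if mk.sum()>20 else None
        print(nm,n,c.round(1),s,np.round(e[0],1),np.round(e[1],1));r.append(ray(n,e[0]))
        print("  plane",plane(*r[-1],z).round(4))
    X,err=tri(r);print(nm,X.round(4),np.round(err,4))
c=[plane(*ray("top",p),.02) for p in((253,127),(447,218),(423,276),(224,181))]
print(np.round(c,4))
E
```

```text
knob top [393.  222.3] [386 212  22  21 151] [397.6 221.8] [19.1 21.9]
  plane [ 0.4956 -0.1727  0.085 ]
knob scene [285.1 150.8] [275 139  21  22 340] [285.1 150. ] [21.9 22. ]
  plane [ 0.5053 -0.1642  0.085 ]
knob [ 0.4963 -0.174   0.0762] [0.0005 0.0005]
dial top [346.5 199. ] [334 187  25  25 423] [346.4 199. ] [22.3 23.9]
  plane [ 0.5339 -0.0879  0.072 ]
dial scene [306.7 179.4] [294 172  27  16 298] [306.8 179.6] [14.6 25.1]
  plane [ 0.5362 -0.086   0.072 ]
dial [ 0.5342 -0.0879  0.0698] [0.0001 0.0001]
wheel top [271.7 164.7] [255 149  34  33 470] [271.7 164.5] [32.3 32.8]
  plane [0.5925 0.0414 0.0615]
wheel scene [346.6 237.7] [328 222  38  28 387] [346.9 235. ] [25.6 33.8]
  plane [0.5928 0.0417 0.0615]
wheel [0.5926 0.0415 0.0612] [0. 0.]
[[ 0.6708  0.0803  0.02  ]
 [ 0.5118 -0.2751  0.02  ]
 [ 0.4072 -0.2303  0.02  ]
 [ 0.569   0.1283  0.02  ]]
```

Emit:
drive_tool --plan '[[[0.957,-0.537,0.07,-0.733],[0.957,-0.537,0.07,-0.733],[0.957,-0.537,0.07,-0.733],[0.957,-0.537,0.07,-0.733],[0.957,-0.537,0.07,-0.733],[0.957,-0.537,0.07,-0.733],[0.957,-0.537,0.07,-0.733],[0.957,-0.537,0.07,-0.733],[0.957,-0.537,0.07,-0.733],[0.957,-0.537,0.07,-0.733],[0.957,-0.537,0.07,-0.733],[0.957,-0.537,0.07,-0.733]]]' --jaw 0

```text
time_s: 1.1
eef_pos: [0.4974, -0.1705, 0.2025]
eef_rot: [-0.001, 0.571, 0.821, 0.001]
wrist_force: [-0.0, 0.1, -0.2]
opening: 0.998
grasp_force: 0.0
```

Emit:
drive_tool --plan '[[[0,0,0,-0.254],[0,0,0,-0.254],[0,0,0,-0.254],[0,0,0,-0.254],[0,0,0,-0.254],[0,0,0,-0.254],[0,0,0,-0.254],[0,0,0,-0.254],[0,0,0,-0.254],[0,0,0,-0.254]]]'

```text
time_s: 1.93
eef_pos: [0.4955, -0.1748, 0.2031]
eef_rot: [-0.0, 0.213, 0.977, 0.0]
wrist_force: [-0.1, 0.3, -0.0]
opening: 0.998
grasp_force: 0.0
```

```bash
python3 - <<'E'
from h import *
o=ctrl.get_obs();print({k:np.round(o[k],4).tolist() for k in("time_s","q","eef_pos","eef_rot","torque","wrist_force")})
p,d=ctrl.camera("wrist");cv2.imwrite("pics/w1.png",p[...,::-1]);np.savez("w1.npz",p=p,d=d,**{k:o[k] for k in("eef_pos","eef_rot")})
E
```

```text
{'time_s': 1.9333, 'q': [-0.5652, 0.0982, 1.7594, 0.0, 1.2845, -1.7065], 'eef_pos': [0.4955, -0.1748, 0.2031], 'eef_rot': [-0.0002, 0.2131, 0.977, 0.0001], 'torque': [0.0224, -0.0151, -0.0255], 'wrist_force': [-0.1221, 0.3206, -0.0452]}
```

View pics/w1.png

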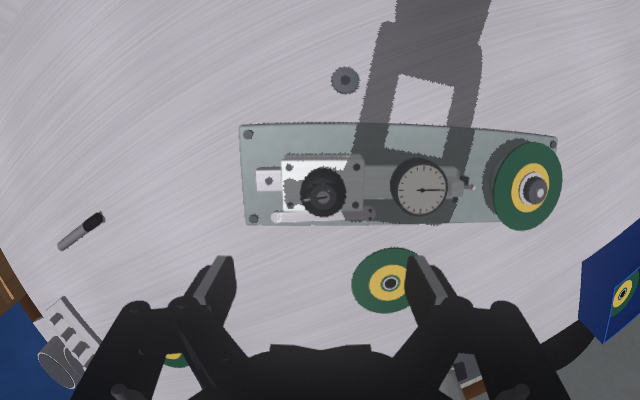

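The wrist view shows the knob at about (323,192), the dial at (420,188) with its needle pointing along +y (zero), and the wheel at (528,187).

```bash
python3 - <<'E'
from h import *
z=np.load("w1.npz");p=z["p"]
c=p[140:245,280:490];cv2.imwrite("pics/w1c.png",cv2.resize(c[...,::-1],(800,400),interpolation=cv2.INTER_CUBIC))
E
```

```text
(no output)
```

View pics/w1c.png

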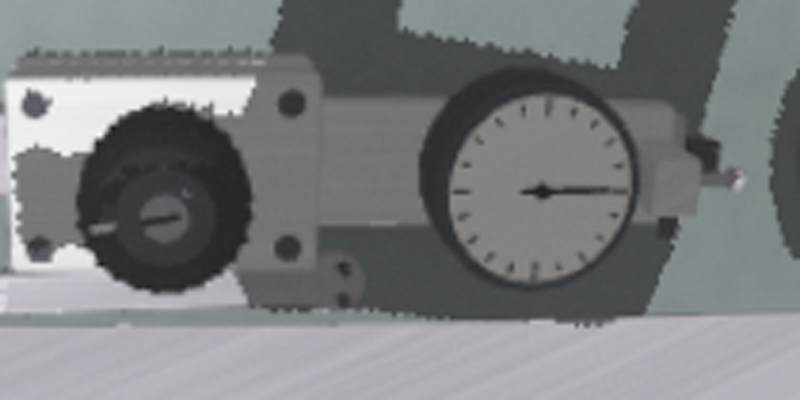

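In this crop the screw centre is at full-image (323,197), the mark at (306,200), the plunger ball at (474,187) and the dial hub at (422,190).

```bash
python3 - <<'E'
from h import *
z=np.load("w1.npz");p=z["p"].astype(int);o={k:z[k] for k in("eef_pos","eef_rot")}
for nm,uv,h in(("screw",(323.05,196.96),.0925),("mark",(306.2,200.1),.0925),("hub",(422.5,189.7),.072),("tip",(474.2,187.2),.06)):
    print(nm,plane(*ray("wrist",uv,o),h).round(4))
g=(p[...,1]-p[...,0]>20)&(p[...,1]-p[...,2]>10)
c,s,mk=blob(g,(528,187));cs=max(cv2.findContours(mk.astype(np.uint8),0,1)[0],key=len)[:,0]
Q=np.array([plane(*ray("wrist",q,o),.0615)[:2] for q in cs])
A=np.c_[2*Q,np.ones(len(Q))]
w=np.ones(len(Q),bool)
for _ in range(5):
    s=np.linalg.lstsq(A[w],(Q[w]**2).sum(1),rcond=None)[0];r=np.sqrt(s[2]+s[:2]@s[:2]);e=abs(np.linalg.norm(Q-s[:2],axis=1)-r);w=e<.0015
print("wheel",s[:2].round(4),r,w.mean())
E
```

```text
screw [ 0.4977 -0.1731  0.0925]
mark [ 0.4942 -0.1874  0.0925]
hub [ 0.5363 -0.0866  0.072 ]
tip [ 0.5627 -0.0295  0.06  ]
wheel [0.5931 0.04  ] 0.05094013051744112 1.0
```

Emit:
drive_tool --plan '[[[-0.003,0.004,0.18,0],[-0.003,0.004,0.18,0],[-0.003,0.004,0.18,0],[-0.003,0.004,0.18,0],[-0.003,0.004,0.18,0]]]'

```text
time_s: 2.4
eef_pos: [0.4982, -0.1744, 0.1328]
eef_rot: [0.001, 0.212, 0.977, -0.0]
wrist_force: [-0.1, -0.1, 1.4]
opening: 1.001
grasp_force: 0.0
```

```bash
python3 - <<'E'
from h import *
o=ctrl.get_obs();print({k:np.round(o[k],4).tolist() for k in("time_s","eef_pos","eef_rot")})
p,d=ctrl.camera("wrist");np.savez("w2.npz",p=p,d=d,**{k:o[k] for k in("eef_pos","eef_rot")})
cv2.imwrite("pics/w2c.png",cv2.resize(p[100:300,200:520,::-1],(800,500),interpolation=cv2.INTER_CUBIC))
E
```

```text
{'time_s': 2.4, 'eef_pos': [0.4982, -0.1744, 0.1328], 'eef_rot': [0.0007, 0.2125, 0.9772, -0.0003]}
```

View pics/w2c.png

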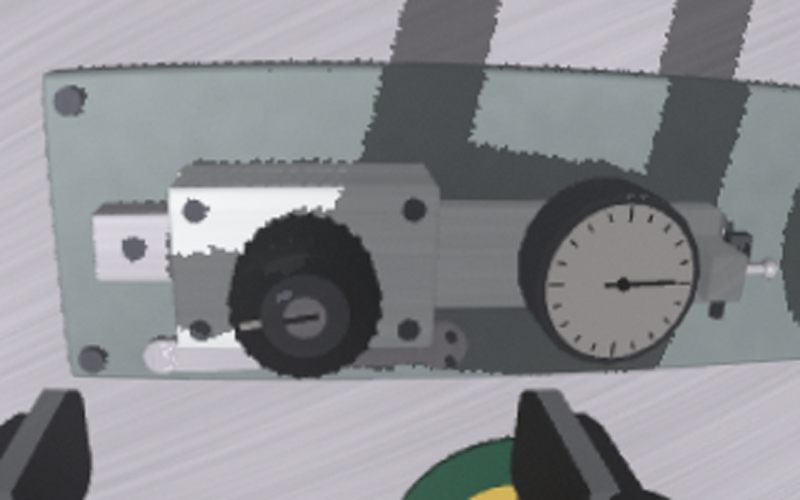

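The second view has the screw centre at full-image (321.6,226.8) and the dial hub at (449.6,213.6).

```bash
python3 - <<'E'
from h import *
a,b=[{k:np.load(f)[k] for k in("eef_pos","eef_rot")} for f in("w1.npz","w2.npz")]
print(ctrl.get_obs()["eef_pos"])
for u,v,h in(((323.05,196.96),(321.6,226.8),.0925),((422.5,189.7),(449.6,213.6),.072)):
    r=[ray("wrist",u,a),ray("wrist",v,b)];X,e=tri(r);print(X.round(4),np.round(e,4),plane(*r[1],h).round(4))
E
```

```text
[ 0.49876874 -0.17475949  0.13346267]
[ 0.4976 -0.1731  0.0929] [0. 0.] [ 0.4977 -0.1732  0.0925]
[ 0.5356 -0.0869  0.0737] [0. 0.] [ 0.5365 -0.0865  0.072 ]
```

Emit:
drive_tool --plan '[[[0.001,0.002,0.09,0],[0.001,0.002,0.17,0],[0.001,0.002,0.17,0],[0.001,0.002,0.17,0],[0.001,0.002,0.17,0],[0.001,0.002,0.17,0],[0.001,0.002,0.17,0]]]'

```text
time_s: 3.03
eef_pos: [0.499, -0.174, 0.0657]
eef_rot: [0.002, 0.212, 0.977, -0.001]
wrist_force: [-0.2, 0.1, -0.1]
opening: 1.001
grasp_force: 0.0
```

```bash
python3 - <<'E'
from h import *
for _ in range(2):
    ctrl.camera("top");o=ctrl.get_obs();print({k:np.round(o[k],4).tolist() for k in("time_s","eef_pos","eef_rot","wrist_force","torque")})
E
```

```text
{'time_s': 3.0833, 'eef_pos': [0.4987, -0.1738, 0.0653], 'eef_rot': [0.0017, 0.2123, 0.9772, -0.0006], 'wrist_force': [0.2374, -0.4751, -0.1348], 'torque': [0.0187, -0.0135, 0.0103]}
{'time_s': 3.1333, 'eef_pos': [0.4984, -0.1736, 0.0649], 'eef_rot': [0.0013, 0.2123, 0.9772, -0.0005], 'wrist_force': [-0.0663, 0.573, 1.4352], 'torque': [-0.0644, 0.0112, 0.0155]}
```

Emit:
drive_tool --plan '[[[0.001,0,0.008,0],[0.001,0,0.008,0],[0.001,0,0.008,0],[0.001,0,0.008,0]]]'

```text
time_s: 3.47
eef_pos: [0.4969, -0.1728, 0.06]
eef_rot: [-0.0, 0.212, 0.977, 0.0]
wrist_force: [0.4, 0.5, -0.4]
opening: 1.001
grasp_force: 0.0
```

Emit:
drive_tool --plan '[[[0,0,0,0],[0,0,0,0],[0,0,0,0],[0,0,0,0],[0,0,0,0],[0,0,0,0],[0,0,0,0],[0,0,0,0],[0,0,0,0],[0,0,0,0]]]' --jaw 1

```text
time_s: 4.3
eef_pos: [0.4971, -0.1729, 0.0603]
eef_rot: [0.0, 0.212, 0.977, -0.0]
wrist_force: [-2.0, 1.1, 5.3]
opening: 0.451
grasp_force: 60.0
```

```bash
python3 - <<'E'
from h import *
o=ctrl.get_obs();print({k:np.round(o[k],4).tolist() for k in("time_s","q","eef_pos","eef_rot","wrist_force","torque","opening")})
p,d=ctrl.camera("wrist");np.savez("w3.npz",p=p,d=d,**{k:o[k] for k in("eef_pos","eef_rot")})
cv2.imwrite("pics/w3.png",cv2.resize(p[50:,120:,::-1],(780,525)))
E
```

```text
{'time_s': 4.3, 'q': [-0.5604, 0.2988, 1.8507, 0.0, 0.9919, -1.7035], 'eef_pos': [0.4971, -0.1729, 0.0603], 'eef_rot': [0.0001, 0.2123, 0.9772, -0.0], 'wrist_force': [-2.0149, 1.1277, 5.3306], 'torque': [0.2518, 0.3087, -0.0108], 'opening': 0.4507}
```

View pics/w3.png

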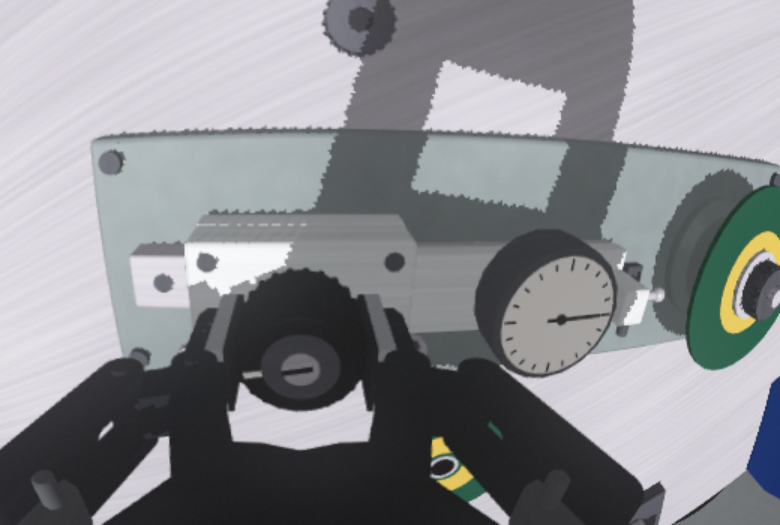

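Gripped at about 38 mm; the screw is at full-image (320,297), the mark is just left of it, and the dial hub is at (494,263) with the needle still at zero.

```bash
cat >> h.py <<'E'
def pts(o,p,mask,z):
    v,u=np.nonzero(mask);return np.array([plane(*ray("wrist",q,o),z)[:2] for q in zip(u,v)]),p[v,u]
def needle(o,p):
    """direction of the dark needle, rad clockwise from gauge +y, and hub"""
    q=p.astype(int);lo=q.min(2)
    m=np.zeros(lo.shape,bool);m[100:400,380:640]=True
    wh=m&(lo>115)&(q.max(2)-lo<30)
    # white face: largest roundish blob of the dial colour (warm grey), not the table
    n,l,s,c=cv2.connectedComponentsWithStats(wh.astype(np.uint8))
    g=65.9*np.pi/180;e=np.array([np.cos(g),np.sin(g)]);f=np.array([e[1],-e[0]])
    for k in np.argsort(-s[1:,4])+1:
        if not 300<s[k,4]<9000: continue
        P,_=pts(o,p,l==k,.072);h=cv2.minEnclosingCircle(P.astype(np.float32))
        if abs(h[1]-.0255)<.004: break
    hub=np.array(h[0]);x,y,w,hh=s[k,:4];b=np.zeros_like(m);b[y:y+hh,x:x+w]=True
    P,c=pts(o,p,b,.072);d=P-hub;r=np.hypot(*d.T)
    k=(c.astype(int).sum(1)<210)&(r>.005)&(r<.018)
    D=d[k];y_=D@e;x_=D@f;return np.arctan2(x_.mean(),y_.mean()),hub,h[1],k.sum()
def look(tag):
    o=ctrl.get_obs();p,d=ctrl.camera("wrist");np.savez(tag+".npz",p=p,d=d,**{k:o[k] for k in("eef_pos","eef_rot")})
    a,hub,r,n=needle(o,p)
    print("t",o["time_s"],"pos",np.round(o["eef_pos"],4),"F",np.round(o["wrist_force"],1),"T",np.round(o["torque"],3),"q6",round(o["q"][5],3))
    print("needle deg",np.degrees(a).round(1),"reading mm",round(a/2/np.pi*6,2),"hub",hub.round(4),r,n)
E
python3 - <<'E'
from h import *
for f in("w1","w3"):
    z=np.load(f+".npz");o={k:z[k] for k in("eef_pos","eef_rot")};print(needle(o,z["p"]))
print(plane(*ray("wrist",(320,296.7),o),.0929))
E
```

```text
Traceback (most recent call last):
  File "h.py", line 31, in needle
    P,_=pts(o,p,l==k,.072);h=cv2.minEnclosingCircle(P.astype(np.float32))
        ~~~^^^^^^^^^^^^^^^
  File "h.py", line 20, in pts
    v,u=np.nonzero(mask);return np.array([plane(*ray("wrist",q,o),z)[:2] for q in zip(u,v)]),p[v,u]
                                                 ~~~^^^^^^^^^^^^^
  File "h.py", line 5, in ray
    i=ctrl.camera_info(n);K=i["camera_matrix"]
ValueError: time passes only in moves, steps and waits
```

Emit:
drive_tool --plan '[[[0,0.008,0,0],[0,0.016,0,0],[0,0.024,0,0],[0,0.032,0,0],[0,0.04,0,0],[0,0.045,0,0],[0,0.045,0,0]]]'

```text
time_s: 4.93
eef_pos: [0.5043, -0.157, 0.0603]
eef_rot: [-0.0, 0.212, 0.977, -0.001]
wrist_force: [-2.6, -1.9, 6.0]
opening: 0.454
grasp_force: 60.2
```

```bash
python3 -c "
from h import *
look('w4')"
```

```text
Traceback (most recent call last):
  File "h.py", line 39, in look
    a,hub,r,n=needle(o,p)
              ~~~~~~^^^^^
  File "h.py", line 31, in needle
    P,_=pts(o,p,l==k,.072);h=cv2.minEnclosingCircle(P.astype(np.float32))
        ~~~^^^^^^^^^^^^^^^
  File "h.py", line 20, in pts
    v,u=np.nonzero(mask);return np.array([plane(*ray("wrist",q,o),z)[:2] for q in zip(u,v)]),p[v,u]
                                                 ~~~^^^^^^^^^^^^^
  File "h.py", line 5, in ray
    i=ctrl.camera_info(n);K=i["camera_matrix"]
ValueError: time passes only in moves, steps and waits
```

Too many camera_info calls; cache it.

```bash
sed -i 's/i=ctrl.camera_info(n);K/i=info(n);K/; s/^def ray/import functools\ninfo=functools.lru_cache(None)(lambda n:ctrl.camera_info(n))\ndef ray/' h.py
python3 - <<'E'
from h import *
for f in("w1","w3","w4"):
    z=np.load(f+".npz");o={k:z[k] for k in("eef_pos","eef_rot")};print(o["eef_pos"],needle(o,z["p"]))
    if f=="w3":print(plane(*ray("wrist",(320,296.7),o),.0929))
E
```

```text
[ 0.49554058 -0.17478904  0.20305972] (np.float64(0.020648275204777987), array([ 0.535941  , -0.08722994]), 0.024021515622735023, np.int64(11))
[ 0.49712978 -0.17288812  0.06030246] (np.float64(nan), array([ 0.47105229, -0.0967166 ]), 0.027056019753217697, np.int64(0))
[ 0.49760476 -0.17302526  0.0929    ]
[ 0.50428113 -0.15704409  0.06028438] (np.float64(0.044845496408066704), array([ 0.54215413, -0.07150433]), 0.02428874745965004, np.int64(31))h.py:38: RuntimeWarning: Mean of empty slice.
  D=d[k];y_=D@e;x_=D@f;return np.arctan2(x_.mean(),y_.mean()),hub,h[1],k.sum()
  ret = ret.dtype.type(ret / rcount)
```

```bash
sed -i 's/if abs(h\[1\]-.0255)<.004: break/if abs(h[1]-.0255)<.004 and (np.hypot(*(np.array(h[0])-o["eef_pos"][:2]-.095*e))<.012 or o["eef_pos"][2]>.1): break/' h.py
```

Emit:
drive_tool --plan '[[[0,0.005,0,0],[0,0.01,0,0],[0,0.01,0,0],[0,0.01,0,0]]]'

```text
time_s: 5.32
eef_pos: [0.5059, -0.1535, 0.0603]
eef_rot: [-0.0, 0.212, 0.977, -0.001]
wrist_force: [-3.5, -1.3, 5.4]
opening: 0.447
grasp_force: 60.2
```

```bash
python3 -c "
from h import *
look('w5')"
```

```text
t 5.3167 pos [ 0.5059 -0.1535  0.0603] F [-3.5 -1.3  5.4] T [-0.301  0.661  0.04 ] q6 -1.661
needle deg 2.6 reading mm 0.04 hub [ 0.5437 -0.068 ] 0.0243977140635252 29
```

Emit:
drive_tool --plan '[[[0,0.004,0,0],[0,0.007,0,0],[0,0.007,0,0],[0,0.007,0,0]]]'

```text
time_s: 5.7
eef_pos: [0.5069, -0.1512, 0.0603]
eef_rot: [-0.0, 0.212, 0.977, -0.001]
wrist_force: [-4.5, -2.3, 5.2]
opening: 0.454
grasp_force: 60.2
```

```bash
python3 -c "
from h import *
look('w6')"
```

```text
t 5.7 pos [ 0.5069 -0.1512  0.0603] F [-4.5 -2.3  5.2] T [-0.442  0.71  -0.061] q6 -1.655
needle deg 14.2 reading mm 0.24 hub [ 0.5449 -0.0658] 0.024304524064064026 28
```

Emit:
drive_tool --plan '[[[0,0.002,0,0],[0,0.0045,0,0],[0,0.0045,0,0],[0,0.0045,0,0]]]'

```text
time_s: 6.08
eef_pos: [0.5075, -0.1499, 0.0603]
eef_rot: [-0.0, 0.212, 0.977, -0.001]
wrist_force: [-5.7, -3.9, 5.5]
opening: 0.452
grasp_force: 60.2
```

```bash
python3 -c "
from h import *
look('w7')"
```

```text
t 6.0833 pos [ 0.5075 -0.1499  0.0603] F [-5.7 -3.9  5.5] T [-0.689  0.836 -0.028] q6 -1.652
needle deg 82.0 reading mm 1.37 hub [ 0.5454 -0.0646] 0.024383921176195145 33
```

Emit:
drive_tool --plan '[[[0,0.002,0,0],[0,0.002,0,0],[0,0.002,0,0]]]'

```text
time_s: 6.38
eef_pos: [0.5078, -0.1494, 0.0603]
eef_rot: [-0.0, 0.212, 0.977, -0.001]
wrist_force: [-5.8, -4.5, 5.3]
opening: 0.455
grasp_force: 60.2
```

```bash
python3 -c "
from h import *
look('w8')"
```

```text
t 6.3833 pos [ 0.5078 -0.1494  0.0603] F [-5.8 -4.5  5.3] T [-0.829  0.965  0.028] q6 -1.65
needle deg 113.5 reading mm 1.89 hub [ 0.5457 -0.0641] 0.024373596534132957 36
```

Emit:
drive_tool --plan '[[[0,0,0,0.03],[0,0,0,0.06],[0,0,0,0.09],[0,0,0,0.12],[0,0,0,0.15],[0,0,0,0.18],[0,0,0,0.21],[0,0,0,0.24],[0,0,0,0.255],[0,0,0,0.255]]]'

```text
time_s: 7.27
eef_pos: [0.5075, -0.1496, 0.0603]
eef_rot: [-0.0, 0.577, 0.816, -0.002]
wrist_force: [-7.4, -5.9, 6.6]
opening: 0.454
grasp_force: 60.0
```

```bash
python3 -c "
from h import *
look('w9')"
```

```text
t 7.2667 pos [ 0.5075 -0.1496  0.0603] F [-7.4 -5.9  6.6] T [-0.893  1.216  0.07 ] q6 -0.847
needle deg 120.7 reading mm 2.01 hub [ 0.5464 -0.0634] 0.024353627115488052 49
```

Emit:
drive_tool --plan '[[[0,0,0,0.025],[0,0,0,0.05],[0,0,0,0.05],[0,0,0,0.05]]]'

```text
time_s: 7.65
eef_pos: [0.5074, -0.1496, 0.0603]
eef_rot: [-0.0, 0.639, 0.769, -0.002]
wrist_force: [-7.7, -5.8, 7.7]
opening: 0.452
grasp_force: 60.0
```

```bash
python3 -c "
from h import *
look('r1')"
```

```text
t 7.65 pos [ 0.5074 -0.1496  0.0603] F [-7.7 -5.8  7.7] T [-1.025  1.189  0.01 ] q6 -0.692
needle deg 120.3 reading mm 2.0 hub [ 0.5466 -0.0636] 0.024256711825728416 51
```

```bash
cat >> h.py <<'E'
def tq():
    T=[];F=[]
    for _ in range(3): o=ctrl.get_obs();T.append(o["torque"][2]);F.append(o["wrist_force"]);ctrl.camera("wrist")
    print("t",round(o["time_s"],2),"Tz",np.round(T,3),"mean",np.mean(T).round(3),"F",np.mean(F,0).round(1),"q6",round(o["q"][5],3),"pos",np.round(o["eef_pos"],4))
E
```

Emit:
drive_tool --plan '[[[0,0,0,0.025],[0,0,0,0.05],[0,0,0,0.05],[0,0,0,0.05]]]'

```text
time_s: 8.03
eef_pos: [0.5073, -0.1496, 0.0603]
eef_rot: [-0.0, 0.697, 0.717, -0.002]
wrist_force: [-8.9, -6.0, 6.3]
opening: 0.451
grasp_force: 60.1
```

```bash
python3 -c "
from h import *
tq()"
```

```text
t 8.13 Tz [-0.005 -0.033  0.066] mean 0.009 F [-8.3 -5.7  6.8] q6 -0.535 pos [ 0.5073 -0.1496  0.0603]
```

Emit:
drive_tool --plan '[[[0,0,0,0.025],[0,0,0,0.05],[0,0,0,0.05],[0,0,0,0.05]]]'

```text
time_s: 8.52
eef_pos: [0.5072, -0.1496, 0.0603]
eef_rot: [0.0, 0.751, 0.66, -0.002]
wrist_force: [-8.4, -6.0, 7.6]
opening: 0.452
grasp_force: 60.1
```

```bash
python3 -c "
from h import *
tq()"
```

```text
t 8.62 Tz [0.008 0.001 0.014] mean 0.008 F [-8.6 -6.3  7.5] q6 -0.378 pos [ 0.5072 -0.1496  0.0603]
```

Emit:
drive_tool --plan '[[[0,0,0,0.025],[0,0,0,0.05],[0,0,0,0.05],[0,0,0,0.05]]]'

```text
time_s: 9.0
eef_pos: [0.5071, -0.1496, 0.0603]
eef_rot: [0.0, 0.801, 0.599, -0.002]
wrist_force: [-9.1, -5.0, 8.5]
opening: 0.454
grasp_force: 60.2
```

```bash
python3 -c "
from h import *
tq()"
```

```text
t 9.1 Tz [0.073 0.01  0.001] mean 0.028 F [-9.  -6.   8.1] q6 -0.221 pos [ 0.5071 -0.1496  0.0603]
```

Emit:
drive_tool --plan '[[[0,0,0,0.025],[0,0,0,0.05],[0,0,0,0.05],[0,0,0,0.05]]]'

```text
time_s: 9.48
eef_pos: [0.507, -0.1495, 0.0603]
eef_rot: [0.0, 0.845, 0.534, -0.002]
wrist_force: [-9.1, -6.0, 8.3]
opening: 0.453
grasp_force: 60.2
```

```bash
python3 -c "
from h import *
tq();look('r5')"
```

```text
t 9.58 Tz [0.054 0.016 0.043] mean 0.038 F [-9.1 -5.9  8.6] q6 -0.064 pos [ 0.5071 -0.1496  0.0603]
t 9.6333 pos [ 0.5071 -0.1495  0.0603] F [-9.3 -6.1  8.6] T [-0.903  1.508  0.01 ] q6 -0.064
needle deg nan reading mm nan hub [ 0.5423 -0.2621] 0.04595957696437836 0h.py:38: RuntimeWarning: Mean of empty slice.
  D=d[k];y_=D@e;x_=D@f;return np.arctan2(x_.mean(),y_.mean()),hub,h[1],k.sum()
  ret = ret.dtype.type(ret / rcount)
```

Emit:
drive_tool --plan '[[[0,0,0,0.025],[0,0,0,0.05],[0,0,0,0.05],[0,0,0,0.05]]]'

```text
time_s: 10.02
eef_pos: [0.507, -0.1495, 0.0604]
eef_rot: [0.0, 0.884, 0.467, -0.002]
wrist_force: [-9.6, -6.1, 9.5]
opening: 0.453
grasp_force: 60.4
```

```bash
python3 -c "
from h import *
tq()"
```

```text
t 10.12 Tz [0.391 0.342 0.271] mean 0.335 F [-10.   -6.    9.8] q6 0.093 pos [ 0.507  -0.1494  0.0604]
```

Emit:
drive_tool --plan '[[[0,0,0,0.025],[0,0,0,0.05],[0,0,0,0.05],[0,0,0,0.05]]]'

```text
time_s: 10.5
eef_pos: [0.5069, -0.1494, 0.0603]
eef_rot: [0.0, 0.918, 0.395, -0.002]
wrist_force: [-9.3, -5.4, 9.3]
opening: 0.448
grasp_force: 60.3
```

```bash
python3 -c "
from h import *
tq()"
```

```text
t 10.6 Tz [-0.014  0.018 -0.062] mean -0.019 F [-9.5 -5.6  9. ] q6 0.25 pos [ 0.5069 -0.1494  0.0603]
```

Emit:
drive_tool --plan '[[[0,0,0,0.02],[0,0,0,0.04],[0,0,0,0.04],[0,0,0,0.04]]]'

```text
time_s: 10.98
eef_pos: [0.5069, -0.1494, 0.0603]
eef_rot: [0.0, 0.941, 0.337, -0.002]
wrist_force: [-9.2, -5.0, 9.7]
opening: 0.453
grasp_force: 60.4
```

```bash
python3 -c "
from h import *
tq()"
```

```text
t 11.08 Tz [ 0.062 -0.001  0.077] mean 0.046 F [-9.8 -4.9  9.3] q6 0.376 pos [ 0.5069 -0.1494  0.0603]
```

```bash
python3 -c "
from h import *
p,_=ctrl.camera('wrist');cv2.imwrite('pics/c1.png',cv2.resize(p[180:360,200:440,::-1],(800,600),interpolation=cv2.INTER_CUBIC))"
```

```text
(no output)
```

View pics/c1.png

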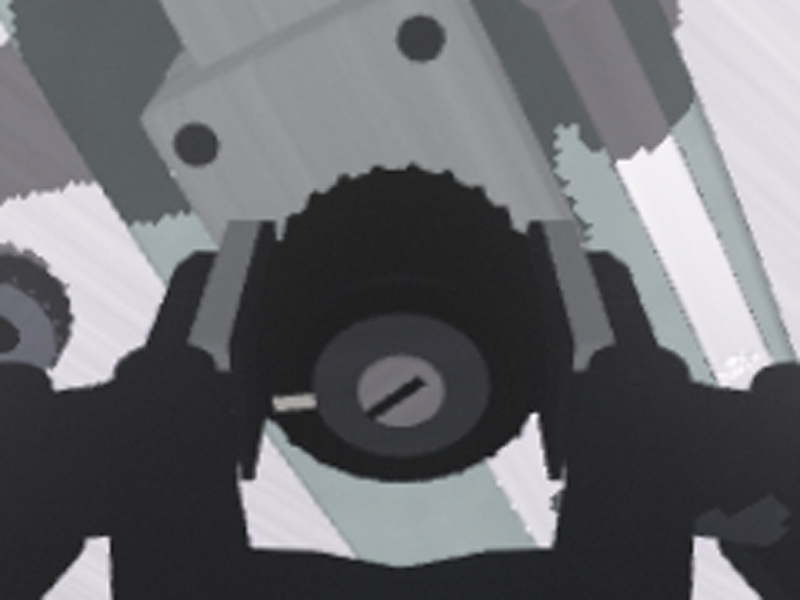

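The mark now stands about 30° (~0.5 rad) clockwise of the slot: exactly one click. The screw is at crop (400,390), the mark at (295,403) and the slot runs towards (368,413). I'll let go here.

Emit:
drive_tool --plan '[[[0,0,0,0],[0,0,0,0],[0,0,0,0],[0,0,0,0],[0,0,0,0],[0,0,0,0],[0,0,0,0],[0,0,0,0]]]' --jaw 0

```text
time_s: 11.85
eef_pos: [0.5084, -0.1479, 0.06]
eef_rot: [-0.0, 0.941, 0.337, -0.0]
wrist_force: [0.3, -0.2, -0.0]
opening: 0.997
grasp_force: 0.0
```

Emit:
drive_tool --plan '[[[0,0,-0.02,0],[0,0,-0.06,0],[0,0,-0.12,0],[0,0,-0.2,0],[0,0,-0.28,0],[0,0,-0.3,0],[0,0,-0.3,0],[0,0,-0.3,0]]]'

```text
time_s: 12.52
eef_pos: [0.5085, -0.148, 0.1804]
eef_rot: [0.0, 0.942, 0.337, 0.0]
wrist_force: [0.7, 0.4, -0.9]
opening: 1.001
grasp_force: 0.0
```

```bash
python3 -c "
from h import *
o=ctrl.get_obs();print(o['time_s'],o['eef_pos'],o['wrist_force'])
p,d=ctrl.camera('wrist');np.savez('f1.npz',p=p,**{k:o[k] for k in('eef_pos','eef_rot')})
cv2.imwrite('pics/f1.png',cv2.resize(p[60:300,180:500,::-1],(800,600),interpolation=cv2.INTER_CUBIC))"
```

```text
12.5167 [ 0.50850419 -0.14795175  0.18041465] [ 0.66318533  0.3706913  -0.94199645]
```

View pics/f1.png

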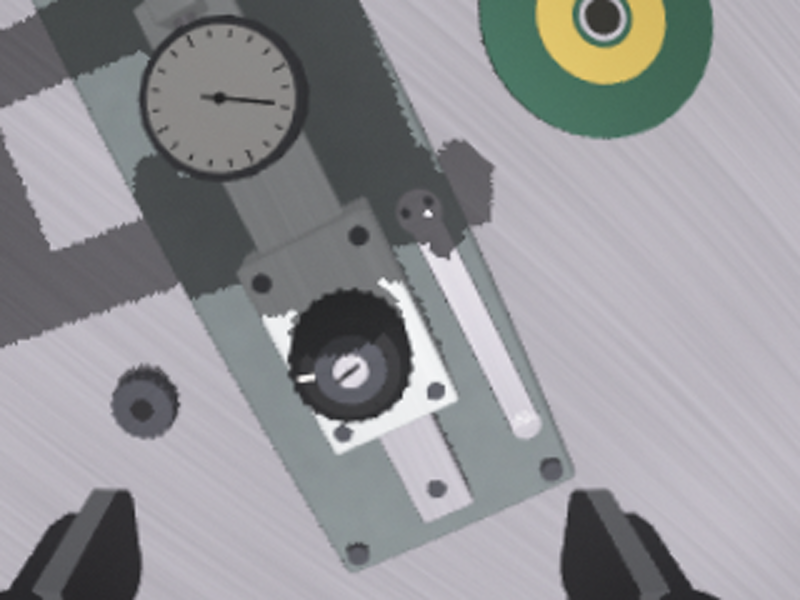

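Dial hub is at crop (220,97) and needle tip at (274,103). The screw is at (350,371), the mark at (307,379) and the slot runs from (362,362) to (337,381); the fingers are clear.

```bash
python3 - <<'E'
from h import *
z=np.load("f1.npz");o={k:z[k] for k in("eef_pos","eef_rot")}
f=lambda u,v,h:plane(*ray("wrist",(180+u/2.5,60+v/2.5),o),h)[:2]
a=lambda d:np.degrees(np.arctan2(d[1],d[0]))
hub=f(220,97,.072);s=f(350,371,.0925)
n=a(f(274,103,.072)-hub);c=(65.9-n)%360;print("needle cw deg",c,"mm",c/60)
ma,sl=a(f(307,379,.0925)-s),a(f(337,381,.0925)-f(362,362,.0925));print("knob vs slot cw deg",(sl-ma)%360,"hub-s",hub-s,np.linalg.norm(hub-s),s)
E
```

```text
needle cw deg 124.50214771278468 mm 2.075035795213078
knob vs slot cw deg 27.732704326162576 hub-s [0.03963615 0.08625229] 0.09492355472346246 [ 0.50805115 -0.15013668]
```

One click (27.7° against the nominal 29.8°), and the plunger reads about 2.05 mm. Handing in.

```bash
python3 -c "
from bench import ctrl
print(ctrl.hand_in())"
```

```text
the job is handed in; nothing more can be done
None
```

The job is handed in, at about 12.5 s: the plunger reads about 2.1 mm pressed in, the carriage is locked at the first click, and the gripper is open and clear; no verdict came back.

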